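# Load the light-sensitive eluents into the solvent tray of the chromatograph

### The job

Set up the chromatograph's solvent tray for the light-sensitive method: carry the four amber glass bottles from the bench to the white tray and stand each one upright in the well whose colour matches its cap. Set the bottles down rather than dropping them, and do not knock any over. Leave the two clear glass bottles of the old method where they stand.

Things in the scene. Friction and masses are not known exactly. Their poses are not given: they have to be found in the camera images.
- amber_blue_mid (a point): AMBER (brown) bottle with a BLUE cap, loose: round glass bottle, standing upright: body 54 mm in diameter up to 70 mm, then a shoulder to a screw cap 36 mm in diameter (88 to 112 mm up); 112 mm high in all, 150 to 310 g. This point is its centre, on the axis, 56 mm above its underside; z is the bottle's axis, up
- amber_red_mid (a point): AMBER (brown) bottle with a RED cap, loose: round glass bottle, standing upright: body 54 mm in diameter up to 70 mm, then a shoulder to a screw cap 36 mm in diameter (88 to 112 mm up); 112 mm high in all, 150 to 310 g. This point is its centre, on the axis, 56 mm above its underside; z is the bottle's axis, up
- amber_yellow_mid (a point): AMBER (brown) bottle with a YELLOW cap, loose: round glass bottle, standing upright: body 54 mm in diameter up to 70 mm, then a shoulder to a screw cap 36 mm in diameter (88 to 112 mm up); 112 mm high in all, 150 to 310 g. This point is its centre, on the axis, 56 mm above its underside; z is the bottle's axis, up
- amber_green_mid (a point): AMBER (brown) bottle with a GREEN cap, loose: round glass bottle, standing upright: body 54 mm in diameter up to 70 mm, then a shoulder to a screw cap 36 mm in diameter (88 to 112 mm up); 112 mm high in all, 150 to 310 g. This point is its centre, on the axis, 56 mm above its underside; z is the bottle's axis, up
- clear_blue_mid (a point): CLEAR (colourless) bottle with a BLUE cap, loose, not to be moved: round glass bottle, standing upright: body 54 mm in diameter up to 70 mm, then a shoulder to a screw cap 36 mm in diameter (88 to 112 mm up); 112 mm high in all, 150 to 310 g. This point is its centre, on the axis, 56 mm above its underside; z is the bottle's axis, up
- clear_yellow_mid (a point): CLEAR (colourless) bottle with a YELLOW cap, loose, not to be moved: round glass bottle, standing upright: body 54 mm in diameter up to 70 mm, then a shoulder to a screw cap 36 mm in diameter (88 to 112 mm up); 112 mm high in all, 150 to 310 g. This point is its centre, on the axis, 56 mm above its underside; z is the bottle's axis, up
- well_blue: BLUE bottle well, a shallow round plastic cup fixed in the white solvent tray: outside 84 mm, inside 76 mm in diameter, rim 16 mm above its underside, floor 3 mm thick. Origin: centre of its underside, 5 mm above the bench; z up. The four wells form a square of 100 mm between centres; the tray round them is 220 mm square with a rim 20 mm above the bench; which colour is where changes
- well_red: RED bottle well, a shallow round plastic cup fixed in the white solvent tray: outside 84 mm, inside 76 mm in diameter, rim 16 mm above its underside, floor 3 mm thick. Origin: centre of its underside, 5 mm above the bench; z up. The four wells form a square of 100 mm between centres; the tray round them is 220 mm square with a rim 20 mm above the bench; which colour is where changes
- well_yellow: YELLOW bottle well, a shallow round plastic cup fixed in the white solvent tray: outside 84 mm, inside 76 mm in diameter, rim 16 mm above its underside, floor 3 mm thick. Origin: centre of its underside, 5 mm above the bench; z up. The four wells form a square of 100 mm between centres; the tray round them is 220 mm square with a rim 20 mm above the bench; which colour is where changes
- well_green: GREEN bottle well, a shallow round plastic cup fixed in the white solvent tray: outside 84 mm, inside 76 mm in diameter, rim 16 mm above its underside, floor 3 mm thick. Origin: centre of its underside, 5 mm above the bench; z up. The four wells form a square of 100 mm between centres; the tray round them is 220 mm square with a rim 20 mm above the bench; which colour is where changes

How it is judged (in metres and radians):
At the end, for the whole second after the job is handed in: Each amber bottle stands upright (within 5 degrees), released and still, on the floor of the well of its cap's colour (inside the rim, axis within 12 mm of the well's centre); both clear bottles stand within 25 mm of where they were (horizontal distance between amber_blue_mid and well_blue below 0.012 m and z of amber_blue_mid in the frame of well_blue between 0.055 and 0.063 m and angle between each of amber_blue_mid, amber_red_mid, amber_yellow_mid, amber_green_mid, clear_blue_mid, clear_yellow_mid's own z axis and vertical below 0.09 rad and linear speed of each of amber_blue, amber_red, amber_yellow, amber_green below 0.02 m/s and horizontal distance between amber_red_mid and well_red below 0.012 m and z of amber_red_mid in the frame of well_red between 0.055 and 0.063 m and horizontal distance between amber_yellow_mid and well_yellow below 0.012 m and z of amber_yellow_mid in the frame of well_yellow between 0.055 and 0.063 m and horizontal distance between amber_green_mid and well_green below 0.012 m and z of amber_green_mid in the frame of well_green between 0.055 and 0.063 m and distance of each of clear_blue_mid, clear_yellow_mid from where it was at the start of the episode below 0.025 m); the robot touches nothing.
It fails at once if the amber bottle with the blue cap is dropped or knocked over (faster than 0.6 m/s with no finger on it, or tipped more than 45 degrees) ((linear speed of amber_blue above 0.6 m/s and contact force between amber_blue and the fingers below 0.05 N) or angle between amber_blue_mid's own z axis and vertical above 0.785 rad).
It fails at once if the amber bottle with the red cap is dropped or knocked over (faster than 0.6 m/s with no finger on it, or tipped more than 45 degrees) ((linear speed of amber_red above 0.6 m/s and contact force between amber_red and the fingers below 0.05 N) or angle between amber_red_mid's own z axis and vertical above 0.785 rad).
It fails at once if the amber bottle with the yellow cap is dropped or knocked over (faster than 0.6 m/s with no finger on it, or tipped more than 45 degrees) ((linear speed of amber_yellow above 0.6 m/s and contact force between amber_yellow and the fingers below 0.05 N) or angle between amber_yellow_mid's own z axis and vertical above 0.785 rad).
It fails at once if the amber bottle with the green cap is dropped or knocked over (faster than 0.6 m/s with no finger on it, or tipped more than 45 degrees) ((linear speed of amber_green above 0.6 m/s and contact force between amber_green and the fingers below 0.05 N) or angle between amber_green_mid's own z axis and vertical above 0.785 rad).
It fails at once if a clear bottle is moved by more than 25 mm or knocked over (distance of any of clear_blue_mid, clear_yellow_mid from where it was at the start of the episode above 0.025 m).
It also fails if it takes over 112 s, if anything falls off the work surface, if the arm or the gripper's body presses on something with over 40 N, if the wrist force passes 120 N, or if a joint passes its speed limit or range.

### The arm

A 6-joint arm with a two-finger parallel gripper is mounted at the origin on the work surface. World frame = base frame: x ahead of the robot, y to its left, z up, the work surface at z = 0. Lengths are in m, angles in degrees, forces in N, time in s.
With the tool pointing down it reaches from about 0.275 to 0.775 m from the base axis. Payload 14.6 kg.
Tool frame: the origin (TCP) lies at the centre of the arm's flange, where the gripper is bolted on; the fingertips stand 173 mm ahead of it and the grasp point (between the pads) lies manip.pinch_z ahead of it (manip.pinch_z is the distance from the TCP to the grasp point, in m); z points along the fingers, y is the line along which they close (so a half turn about z gives the same grasp; the last joint's range is limited). The gripper opens to 85 mm and grips with 20 to 120 N. Pads are 22 mm wide; open, the fingers measure 114 mm over their backs; the gripper's body (76 mm by 85 mm) begins 54 mm behind the grasp point. The pads swing forward as they close: fully open they stand 13 mm farther back than shut.
Start: joints at [54.357, 15.075, -2.767, 72.158, 0, 81.102], TCP at [0.236, 0.469, 0.405] pointing down, gripper open.
Joint ranges: [-151.79, 151.79], [-50.71, 97.33], [-67.44, 78.34], [-121.81, 120.89], [-77.56, 73.72], [-180, 180]. Speed limits (degrees/s): [108.29, 108.29, 147.25, 159.86, 180, 180].

### API

Orientations are given as a 3x3 rotation matrix whose columns are the frame's x, y, z axes.
In Python, from bench import manip, viewer, spotter gives the robot as it stands.
- The arm moves only by the tool carry_out, never from a script. Its arguments are lists of equal length, an entry for each row: "hand": the opening, from 0 (shut) to 1 (fully open); "offset": the shift along the tool's x, y, z in m, a list of three; "yaw": the turn about the tool's z in degrees. A call has exactly 5 rows; each row is the pose to reach, as a shift and turn from the pose commanded when the call began, along the tool's axes at that moment; what a row does not reach only later rows make up. A row lasts 1/12 s, in which the tool goes at most 41.7 mm and 7.16 degrees, less where a joint would pass 70% of its speed; a pose out of reach is approached as far as the arm can. A call with a gripper value outside its range is refused whole. The fingers move at their own pace and stop on an object; "squeeze" is the grip in N (left out, the last holds). Time passes only in rows, so rows that repeat a pose let the fingers close, or fill a call up. It gives the time, the measured TCP pose, the force, the opening and the grip force at its end, in the units of the state.
- manip.sense(): the state, without advancing time (a new reading comes with each control period).
- viewer.capture(name): name is "side" or "top" or "wrist"; returns a dict with "img" (400x640x3 uint8, blue, green, red), "K" (3x3 intrinsics, pixels), "view" (4x4, takes a point from world to camera coordinates); the wrist camera has in their place "tool_from_camera" (4x4, takes a point from camera to tool coordinates, whose origin is the TCP and whose axes are the flange's). Camera axes: x right, y up, looking along -z (the intrinsics and any distortion apply to the point x, -y, -z); pixel columns grow to the right and rows downward; lengths in m; the calibration is good to about 2 mm. A picture is of the moment at which its call begins: read the wrist's pose just before it. There is no depth.
- manip.sign_off(): hands the job in; it is judged then, once.
Trained networks look in the newest picture that a camera, given by its name, has taken for a name from the list of things; names that differ only in an ending like _2 or _b are one class to them, and where a whole thing is asked for, a point or a joint stands for the part that bears it (a point fixed in the world has none). Each returns a list of dicts, best first, with "score" (0 to 1); they miss things now and then, are a little off and sometimes report something else, mostly with a low value. They report only what shows in the picture. A call takes as long as a camera call.
- spotter.cut_out(camera, target): "pixels" (400x640 bool, what is visible of it) and "pixel" ([column, row] in pixels, amid what is visible of it).
The state is a dict: "t": time; "qpos": joint angles; "qvel": joint speeds; "joint_torque": joint torques, N m; "position": TCP position; "ee_rot": TCP orientation; "ft_force": force on the tool from outside, world axes, zero at the start; "wrist_torque": the same for the moment, N m; "finger_gap": opening from 0.0 (shut) to 1.0 (fully open); "grasp_force": force on a finger pad.
Only numpy, scipy, OpenCV 4.12 (cv2) and the standard library are available. Lean on these libraries where they do the work, as an engineer would, in place of code of your own. Each camera call takes 0.05 s, during which the arm holds its last target. There are 200 camera calls.

## Working session

There is one attempt and no reset: what is moved stays moved. The work goes in short steps, Python scripts to look and compute and a tool call to move; the robot and the scene stay as the last step left them, time stands still between calls to the robot, and variables do not carry over. Pictures are saved under pics/ and viewed, at most 14 in all, crops included, and the job is handed in when it is done.

Besides the shell and the picture viewer there is one more tool, called as name(argument=value, ...), one argument or row to a line, values as JSON. carry_out: Moves the arm, as the interface text tells. Its arguments: {"type":"object","properties":{"hand":{"type":"array"},"offset":{"type":"array"},"yaw":{"type":"array"},"squeeze":{"type":"number"}},"required":["hand","offset","yaw"]}

```bash
ls; mkdir -p pics; cat > h.py <<'E'
import numpy as np, cv2
from bench import manip, viewer, spotter
N=["amber_blue_mid","amber_red_mid","amber_yellow_mid","amber_green_mid","clear_blue_mid","clear_yellow_mid","well_blue","well_red","well_yellow","well_green"]
def ray(c,px,s=None):
    d=cv2.undistortPoints(np.array([[px]],float),np.array(c["K"],float),None)[0,0]
    v=np.array([d[0],-d[1],-1.])
    if "view" in c: T=np.linalg.inv(np.array(c["view"]))
    else:
        W=np.eye(4);W[:3,:3]=s["ee_rot"];W[:3,3]=s["position"];T=W@np.array(c["tool_from_camera"])
    return T[:3,3],T[:3,:3]@v
def atz(o,d,z): return o+d*(z-o[2])/d[2]
E
python3 - <<'E'
from h import *
s=manip.sense();print({k:np.round(v,3).tolist() for k,v in s.items()},manip.pinch_z)
for cam in["top","side"]:
    c=viewer.capture(cam);cv2.imwrite(f"pics/{cam}0.png",c["img"]);print(cam,np.round(c["K"],1).tolist(),np.round(np.linalg.inv(c["view"]),3).tolist(), c.keys())
    for n in N:
        for r in spotter.cut_out(cam,n)[:2]:
            z=.008 if 'well' in n else .056
            p=r["pixels"];ys,xs=np.where(p)
            print(n,round(r["score"],2),np.round(r["pixel"],1),[xs.min(),xs.max(),ys.min(),ys.max()],np.round(atz(*ray(c,r["pixel"]),z),3))
E
```

```text
pics
{'t': 0.0, 'qpos': [54.359, 15.099, -2.805, 72.158, -0.001, 81.101], 'qvel': [0.039, 0.013, 0.141, -0.034, -0.047, -0.023], 'joint_torque': [-0.007, -63.761, 38.456, 0.014, -0.0, -0.0], 'position': [0.236, 0.469, 0.404], 'ee_rot': [[-0.893, 0.45, -0.001], [0.45, 0.893, -0.001], [0.0, -0.001, -1.0]], 'ft_force': [-0.514, -0.53, -0.716], 'wrist_torque': [0.031, 0.027, 0.018], 'grasp_force': 0.0, 'finger_gap': 0.998} 0.1547
top [[427.8, 0.0, 327.0], [0.0, 427.8, 199.7], [0.0, 0.0, 1.0]] [[-0.001, 0.997, -0.075, 0.424], [-1.0, 0.001, 0.026, 0.06], [0.026, 0.075, 0.997, 1.084], [0.0, 0.0, 0.0, 1.0]] dict_keys(['img', 'K', 'view'])
amber_blue_mid 0.62 [304.4 216.6] [np.int64(295), np.int64(317), np.int64(205), np.int64(228)] [0.461 0.088 0.056]
amber_red_mid 0.91 [253.1 176.7] [np.int64(241), np.int64(264), np.int64(163), np.int64(187)] [0.557 0.212 0.056]
amber_yellow_mid 0.91 [195.7 167.9] [np.int64(181), np.int64(211), np.int64(155), np.int64(180)] [0.578 0.35  0.056]
amber_green_mid 0.84 [195.2 228.6] [np.int64(180), np.int64(210), np.int64(216), np.int64(238)] [0.432 0.348 0.056]
[... 1699 characters left out ...]
7 0.066 0.056]
clear_blue_mid 0.51 [258.2 143.1] [np.int64(253), np.int64(270), np.int64(127), np.int64(162)] [0.431 0.374 0.056]
clear_yellow_mid 0.63 [266.6 173. ] [np.int64(257), np.int64(277), np.int64(148), np.int64(189)] [0.426 0.199 0.056]
well_blue 0.69 [321.3 315.3] [np.int64(300), np.int64(343), np.int64(294), np.int64(335)] [ 0.449 -0.248  0.008]
well_red 0.77 [371.3 299.7] [np.int64(346), np.int64(390), np.int64(280), np.int64(318)] [ 0.557 -0.24   0.008]
well_yellow 0.98 [304.7 277. ] [np.int64(284), np.int64(323), np.int64(260), np.int64(294)] [ 0.443 -0.147  0.008]
well_green 0.91 [345.  264.8] [np.int64(328), np.int64(365), np.int64(248), np.int64(281)] [ 0.538 -0.137  0.008]
```

View pics/top0.png

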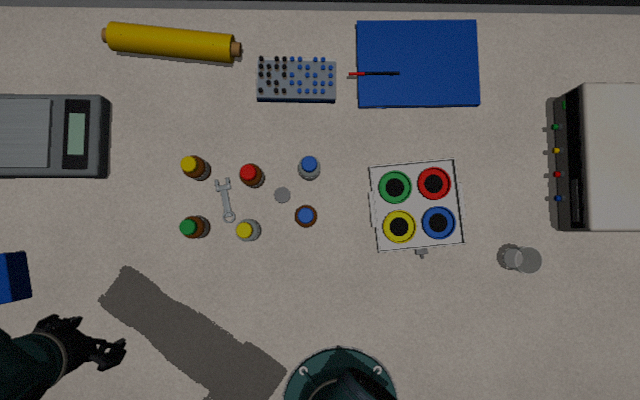

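View pics/side0.png

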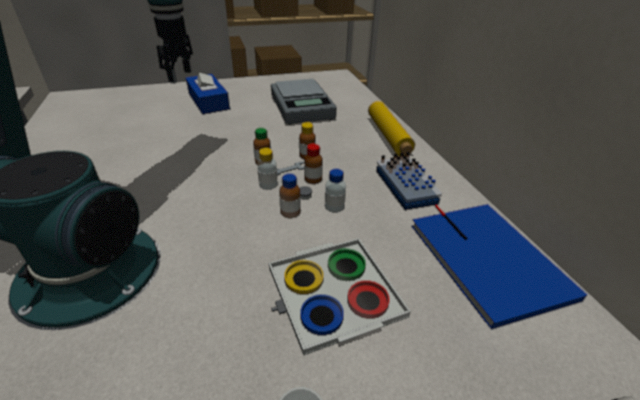

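The top view shows the caps: amber yellow (190,163), green (188,227), red (250,173) and blue (305,215); clear blue (309,163) and clear yellow (245,231). The wells are green (395,187), red (433,183), yellow (399,226) and blue (438,222). The top-view network report for well_red is wrong. The side view agrees with the rest.

```bash
cat >> h.py <<'E'
HUE={"blue":(100,130),"red":(-9,9),"yellow":(18,36),"green":(45,88)}
def blob(img,col,px,R,well=False):
    h=cv2.cvtColor(img,cv2.COLOR_BGR2HSV).astype(int);H=h[...,0];H=np.where(H>150,H-180,H) if col=="red" else H
    a,b=HUE[col];m=((H>=a)&(H<=b)&(h[...,1]>140)&(h[...,2]>60)).astype(np.uint8)
    yy,xx=np.mgrid[:m.shape[0],:m.shape[1]];m[(xx-px[0])**2+(yy-px[1])**2>R*R]=0
    n,l,st,c=cv2.connectedComponentsWithStats(m);
    if n<2: return None
    i=1+np.argmax(st[1:,4]);
    if well:
        pts=np.argwhere(l==i)[:,::-1].astype(np.float32);e=cv2.fitEllipse(cv2.convexHull(pts));return np.array(e[0]),st[i,4]
    return c[i],st[i,4]
def tri(r1,r2):
    A=[];b=[]
    for o,d in(r1,r2):
        d=d/np.linalg.norm(d);P=np.eye(3)-np.outer(d,d);A.append(P);b.append(P@o)
    A=np.vstack(A);b=np.hstack(b);x=np.linalg.lstsq(A,b,rcond=None)[0];return x,np.linalg.norm(A@x-b)
E
python3 - <<'E'
from h import *
P={"amber_blue":((305,215),(289,180)),"amber_red":((250,173),(313,150)),"amber_yellow":((190,163),(307,128)),"amber_green":((188,227),(261,133)),"clear_blue":((309,163),(336,175)),"clear_yellow":((245,231),(266,155)),
"well_green":((395,187),(346,265)),"well_red":((433,183),(369,299)),"well_yellow":((399,226),(304,277)),"well_blue":((438,222),(322,314))}
t=viewer.capture("top");s=viewer.capture("side")
for n,(a,b) in P.items():
    w="well" in n;col=n.split("_")[1]
    A=blob(t["img"],col,a,22 if w else 13,w);B=blob(s["img"],col,b,28 if w else 9,w)
    x,e=tri(ray(t,A[0]),ray(s,B[0]));z=.021 if w else .104
    print(n,np.round(A[0],1),A[1],np.round(B[0],1),B[1],np.round(x,4),round(e,4),"top@z",np.round(atz(*ray(t,A[0]),z)[:2],4),"side@z",np.round(atz(*ray(s,B[0]),z)[:2],4))
E
```

```text
amber_blue [305.2 215.1] 187 [289.  177.9] 86 [0.4634 0.0847 0.1075] 0.001 top@z [0.4629 0.0849] side@z [0.4652 0.0897]
amber_red [247.7 171.9] 211 [312.3 146.8] 91 [0.5609 0.2165 0.1095] 0.0006 top@z [0.5621 0.2173] side@z [0.5632 0.2261]
amber_yellow [188.3 163.6] 209 [306.8 127.4] 121 [0.5815 0.3543 0.1005] 0.0 top@z [0.5809 0.3533] side@z [0.5797 0.3475]
amber_green [187.  226.5] 184 [260.4 131. ] 41 [0.4372 0.3516 0.1074] 0.0008 top@z [0.4368 0.3527] side@z [0.4386 0.3583]
clear_blue [308.8 163.4] 182 [336.  172.8] 80 [0.5824 0.0768 0.1076] 0.0011 top@z [0.5823 0.0771] side@z [0.5851 0.082 ]
clear_yellow [243.8 229.8] 206 [265.  153.2] 146 [0.4292 0.2244 0.1036] 0.0002 top@z [0.4293 0.2243] side@z [0.4289 0.2238]
well_green [394.7 186.8] 501 [348.1 264.2] 292 [ 0.5406 -0.1397  0.0118] 0.0036 top@z [ 0.5371 -0.1373] side@z [ 0.5397 -0.148 ]
well_red [433.9 183. ] 563 [368.3 297.7] 700 [ 0.5488 -0.2384  0.0151] 0.0015 top@z [ 0.5471 -0.2365] side@z [ 0.5475 -0.2428]
well_yellow [399.1 226.3] 597 [303.1 276.6] 722 [ 0.4388 -0.1487  0.0124] 0.0004 top@z [ 0.4384 -0.147 ] side@z [ 0.4372 -0.156 ]
well_blue [438.7 222.4] 538 [320.9 314.1] 736 [ 0.4481 -0.2488  0.0132] 0.0001 top@z [ 0.4479 -0.2465] side@z [ 0.4464 -0.2542]
```

carry_out(
  hand=[1, 1, 1, 1, 1],
  offset=[
    [-0.035, -0.002, 0.01],
    [-0.07, -0.004, 0.02],
    [-0.105, -0.006, 0.03],
    [-0.14, -0.008, 0.04],
    [-0.17, -0.01, 0.05],
  ],
  yaw=[-5.4, -10.8, -16.2, -21.6, -26.7],
  squeeze=50,
)

```text
t: 1.62
position: [0.3852, 0.3822, 0.3543]
ee_rot: [[-1.0, -0.004, 0.0], [-0.004, 1.0, 0.0], [-0.0, 0.0, -1.0]]
ft_force: [-0.3, -0.5, -0.5]
finger_gap: 1.0
grasp_force: 0.0
```

carry_out(
  hand=[1, 1, 1, 1, 1],
  offset=[
    [-0.026, -0.015, 0.005],
    [-0.052, -0.03, 0.01],
    [-0.052, -0.03, 0.01],
    [-0.052, -0.03, 0.01],
    [-0.052, -0.03, 0.01],
  ],
  yaw=[0, 0, 0, 0, 0],
)

```text
t: 2.03
position: [0.4354, 0.3534, 0.3447]
ee_rot: [[-1.0, 0.001, -0.0], [0.001, 1.0, 0.0], [0.0, 0.0, -1.0]]
ft_force: [0.1, 0.7, -0.2]
finger_gap: 1.001
grasp_force: 0.0
```

```bash
python3 - <<'E'
from h import *
s=manip.sense();print(s["t"],np.round(s["position"],4),np.round(s["ee_rot"],3).tolist(),np.round(s["qpos"],1))
c=viewer.capture("wrist");cv2.imwrite("pics/w0.png",c["img"]);print(np.round(c["tool_from_camera"],3).tolist())
for n in N:
    for r in spotter.cut_out("wrist",n)[:2]:
        print(n,round(r["score"],2),np.round(r["pixel"],1),np.round(atz(*ray(c,r["pixel"],s),.1),3))
E
```

```text
2.0333 [0.4354 0.3534 0.3447] [[-1.0, 0.001, -0.0], [0.001, 1.0, 0.0], [0.0, 0.0, -1.0]] [30.7 19.9 -5.  65.   0.  30.8]
[[-0.001, 0.959, 0.284, 0.072], [1.0, 0.001, 0.001, -0.0], [0.001, 0.284, -0.959, 0.031], [0.0, 0.0, 0.0, 1.0]]
amber_blue_mid 0.73 [ 28.9 213.3] [0.436 0.16  0.1  ]
amber_red_mid 0.49 [132.2 396.6] [0.588 0.204 0.1  ]
amber_green_mid 0.91 [320.1 199.9] [0.427 0.352 0.1  ]
clear_blue_mid 0.66 [ 30.2 321.4] [0.519 0.141 0.1  ]
clear_yellow_mid 0.83 [151.4 190.6] [0.421 0.243 0.1  ]
```

View pics/w0.png

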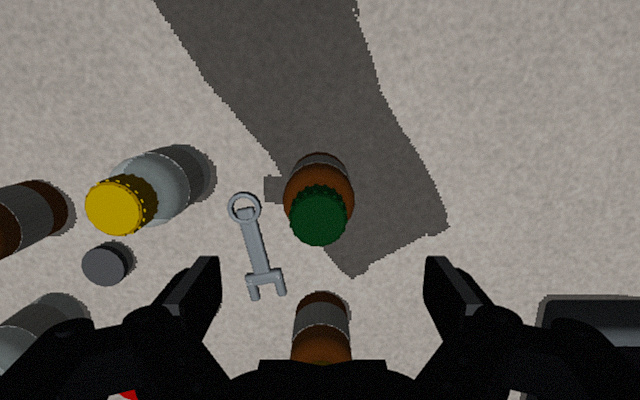

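The wrist view shows the green cap at about (318,216). Clear yellow is at (115,208) and the amber yellow body at (322,330).

```bash
cat >> h.py <<'E'
def look(name,col,px,R,z,well=False,save=True):
    s=manip.sense();c=viewer.capture("wrist")
    if save: cv2.imwrite(f"pics/{name}.png",c["img"])
    b=blob(c["img"],col,px,R,well)
    if b is None: print("none");return
    p=atz(*ray(c,b[0],s),z);print(name,np.round(b[0],1),b[1],"world",np.round(p[:2],4),"tcp",np.round(s["position"],4),"tool shift",np.round(s["ee_rot"].T@(p-s["position"]) if hasattr(s["ee_rot"],"T") else np.array(s["ee_rot"]).T@(p-s["position"]),4))
E
python3 -c "
from h import *
look('w1','green',(318,216),45,.108)"
```

```text
none
```

```bash
sed -i 's/h\[...,2\]>60/h[...,2]>vmin/; s/def blob(img,col,px,R,well=False)/def blob(img,col,px,R,well=False,vmin=40)/' h.py
python3 -c "
from h import *
im=cv2.imread('pics/w1.png');print(cv2.cvtColor(im,cv2.COLOR_BGR2HSV)[216,318])
look('w1','green',(318,216),45,.108)"
```

```text
[ 70 208  54]
w1 [317.7 219.8] 2044 world [0.4385 0.3502] tcp [0.4355 0.3534 0.3447] tool shift [-0.003  -0.0032  0.2367]
```

carry_out(
  hand=[1, 1, 1, 1, 1],
  offset=[
    [-0.0025, -0.0025, 0.03],
    [-0.0025, -0.0025, 0.06],
    [-0.0025, -0.0025, 0.085],
    [-0.0025, -0.0025, 0.095],
    [-0.0025, -0.0025, 0.095],
  ],
  yaw=[0, 0, 0, 0, 0],
)

```text
t: 3.1
position: [0.4376, 0.3505, 0.2479]
ee_rot: [[-1.0, 0.001, -0.003], [0.001, 1.0, -0.002], [0.003, -0.002, -1.0]]
ft_force: [0.0, -0.8, -0.5]
finger_gap: 1.001
grasp_force: 0.0
```

carry_out(
  hand=[0.3, 0.3, 0.3, 0.3, 0.3],
  offset=[
    [0, 0, 0],
    [0, 0, 0],
    [0, 0, 0],
    [0, 0, 0],
    [0, 0, 0],
  ],
  yaw=[0, 0, 0, 0, 0],
  squeeze=50,
)

```text
t: 3.52
position: [0.4384, 0.351, 0.2509]
ee_rot: [[-1.0, 0.001, 0.002], [0.001, 1.0, 0.001], [-0.002, 0.001, -1.0]]
ft_force: [-0.8, -0.7, 7.7]
finger_gap: 0.407
grasp_force: 49.2
```

carry_out(
  hand=[0.3, 0.3, 0.3, 0.3, 0.3],
  offset=[
    [0, 0, -0.015],
    [0, 0, -0.05],
    [0, 0, -0.09],
    [0, 0, -0.125],
    [0, 0, -0.14],
  ],
  yaw=[0, 0, 0, 0, 0],
)

```text
t: 3.93
position: [0.4381, 0.3509, 0.3947]
ee_rot: [[-1.0, 0.001, 0.005], [0.001, 1.0, 0.003], [-0.005, 0.003, -1.0]]
ft_force: [0.5, 0.1, -2.5]
finger_gap: 0.407
grasp_force: 50.5
```

carry_out(
  hand=[0.3, 0.3, 0.3, 0.3, 0.3],
  offset=[
    [-0.003, -0.015, 0],
    [-0.01, -0.049, 0],
    [-0.018, -0.088, 0],
    [-0.026, -0.127, 0],
    [-0.034, -0.166, 0],
  ],
  yaw=[0, 0, 0, 0, 0],
)

```text
t: 4.35
position: [0.4717, 0.1833, 0.3902]
ee_rot: [[-1.0, -0.0, 0.001], [-0.0, 1.0, 0.0], [-0.001, 0.0, -1.0]]
ft_force: [0.9, 0.3, -1.5]
finger_gap: 0.405
grasp_force: 50.5
```

carry_out(
  hand=[0.3, 0.3, 0.3, 0.3, 0.3],
  offset=[
    [-0.008, -0.039, 0],
    [-0.016, -0.078, 0],
    [-0.024, -0.118, 0],
    [-0.032, -0.157, 0],
    [-0.04, -0.196, 0],
  ],
  yaw=[0, 0, 0, 0, 0],
)

```text
t: 4.77
position: [0.5116, -0.0132, 0.3903]
ee_rot: [[-1.0, 0.001, 0.001], [0.001, 1.0, -0.0], [-0.001, -0.0, -1.0]]
ft_force: [1.1, 0.1, -1.7]
finger_gap: 0.411
grasp_force: 50.5
```

carry_out(
  hand=[0.3, 0.3, 0.3, 0.3, 0.3],
  offset=[
    [-0.008, -0.039, 0],
    [-0.016, -0.078, 0],
    [-0.022, -0.107, 0],
    [-0.025, -0.122, 0],
    [-0.026, -0.127, 0],
  ],
  yaw=[0, 0, 0, 0, 0],
)

```text
t: 5.18
position: [0.5379, -0.1405, 0.3897]
ee_rot: [[-1.0, 0.003, 0.0], [0.003, 1.0, -0.0], [-0.0, -0.0, -1.0]]
ft_force: [-0.4, -0.2, -2.3]
finger_gap: 0.41
grasp_force: 50.6
```

```bash
python3 - <<'E'
from h import *
s=manip.sense();print(s["t"],np.round(s["position"],4),s["finger_gap"],s["grasp_force"])
c=viewer.capture("wrist");cv2.imwrite("pics/w2.png",c["img"])
for n in N[6:]:
    for r in spotter.cut_out("wrist",n)[:1]:
        b=blob(c["img"],n[5:],r["pixel"],80,True)
        print(n,round(r["score"],2),np.round(r["pixel"],1),b and (np.round(b[0]),b[1],np.round(atz(*ray(c,b[0],s),.021),4)))
E
```

```text
5.1833 [ 0.5379 -0.1405  0.3897] 0.40978891816913304 50.55336892604828
well_blue 0.7 [207.6  74.6] (array([206.,  77.]), np.int32(4176), array([ 0.4481, -0.2486,  0.021 ]))
well_yellow 0.73 [314.8  64.8] (array([312.,  65.]), np.int32(4656), array([ 0.4384, -0.1497,  0.021 ]))
well_green 0.75 [324.4 157.4] (array([323., 171.]), np.int32(2054), array([ 0.5373, -0.1401,  0.021 ]))
```

View pics/w2.png

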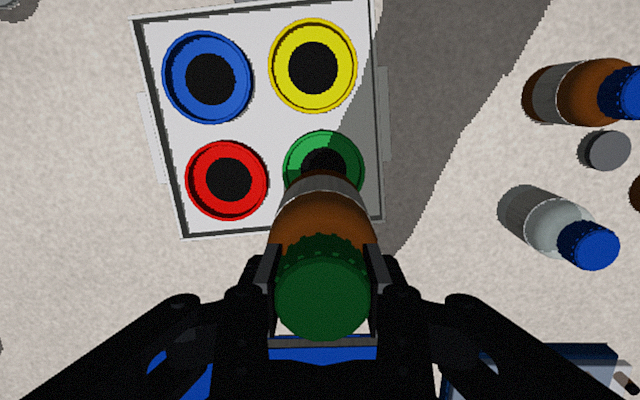

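The picture shows green's bottle held upright over the green well, with the wells at blue (207,77), yellow (313,65), red (227,180) and green (323,165). These positions agree with the triangulation.

carry_out(
  hand=[0.3, 0.3, 0.3, 0.3, 0.3],
  offset=[
    [-0.001, 0, 0.025],
    [-0.001, 0, 0.06],
    [-0.001, 0, 0.09],
    [-0.001, 0, 0.11],
    [-0.001, 0, 0.12],
  ],
  yaw=[0, 0, 0, 0, 0],
)

```text
t: 5.85
position: [0.5378, -0.1367, 0.2675]
ee_rot: [[-1.0, -0.001, -0.003], [-0.001, 1.0, 0.001], [0.003, 0.001, -1.0]]
ft_force: [0.5, -0.2, -1.4]
finger_gap: 0.404
grasp_force: 50.7
```

carry_out(
  hand=[0.3, 0.3, 0.3, 0.3, 0.3],
  offset=[
    [0, 0, 0.004],
    [0, 0, 0.008],
    [0, 0, 0.011],
    [0, 0, 0.011],
    [0, 0, 0.011],
  ],
  yaw=[0, 0, 0, 0, 0],
)

```text
t: 6.27
position: [0.5389, -0.1383, 0.2595]
ee_rot: [[-1.0, 0.001, 0.001], [0.001, 1.0, -0.0], [-0.001, -0.0, -1.0]]
ft_force: [0.1, -1.0, -1.3]
finger_gap: 0.41
grasp_force: 50.7
```

carry_out(
  hand=[0.3, 0.3, 0.3, 0.3, 0.3],
  offset=[
    [0, -0.001, 0.001],
    [0, -0.001, 0.002],
    [0, -0.001, 0.002],
    [0, -0.001, 0.002],
    [0, -0.001, 0.002],
  ],
  yaw=[0, 0, 0, 0, 0],
)

```text
t: 6.68
position: [0.5389, -0.1392, 0.2588]
ee_rot: [[-1.0, 0.001, 0.003], [0.001, 1.0, -0.0], [-0.003, -0.0, -1.0]]
ft_force: [-6.4, 3.3, 23.5]
finger_gap: 0.413
grasp_force: 53.1
```

carry_out(
  hand=[0.3, 0.7, 0.7, 0.7, 0.7],
  offset=[
    [0, 0, -0.001],
    [0, 0, -0.001],
    [0, 0, -0.001],
    [0, 0, -0.001],
    [0, 0, -0.001],
  ],
  yaw=[0, 0, 0, 0, 0],
)

```text
t: 7.1
position: [0.5387, -0.1393, 0.2576]
ee_rot: [[-1.0, 0.001, -0.0], [0.001, 1.0, -0.0], [0.0, -0.0, -1.0]]
ft_force: [0.6, -0.4, 1.0]
finger_gap: 0.7
grasp_force: 0.0
```

carry_out(
  hand=[0.7, 0.7, 0.7, 0.7, 0.7],
  offset=[
    [0, 0, -0.01],
    [0, 0, -0.03],
    [0, 0, -0.06],
    [0, 0, -0.08],
    [0, 0, -0.085],
  ],
  yaw=[0, 0, 0, 0, 0],
)

```text
t: 7.52
position: [0.5391, -0.1394, 0.3466]
ee_rot: [[-1.0, 0.001, 0.004], [0.001, 1.0, -0.002], [-0.004, -0.002, -1.0]]
ft_force: [-0.2, 0.4, -0.4]
finger_gap: 0.701
grasp_force: 0.0
```

```bash
python3 - <<'E'
from h import *
look('w3','green',(318,220),45,.112)
t=viewer.capture("top");r=spotter.cut_out("top","amber_green_mid")
for q in r[:2]: print(q["score"],q["pixel"],np.round(atz(*ray(t,q["pixel"]),.07),4))
print(manip.sense()["finger_gap"])
E
```

```text
w3 [321.8 216.1] 2462 world [ 0.5399 -0.1405] tcp [ 0.5391 -0.1394  0.3466] tool shift [ 0.0003 -0.0006  0.2346]
0.83 [397.7, 187.1] [ 0.5313 -0.1353  0.07  ]
0.7056383182147911
```

View pics/w3.png

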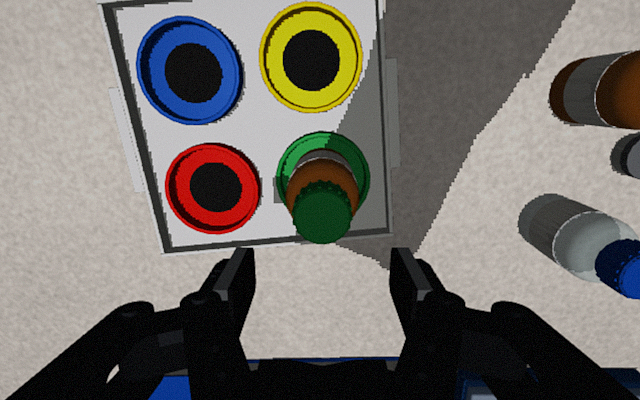

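The picture shows the green bottle upright in the green well, with its cap at (322,215). Next is red.

carry_out(
  hand=[1, 1, 1, 1, 1],
  offset=[
    [-0.001, 0.025, 0],
    [-0.003, 0.06, 0],
    [-0.006, 0.1, 0],
    [-0.008, 0.14, 0],
    [-0.01, 0.18, 0],
  ],
  yaw=[0, 0, 0, 0, 0],
)

```text
t: 8.08
position: [0.5483, 0.0424, 0.3414]
ee_rot: [[-1.0, 0.001, -0.002], [0.001, 1.0, 0.0], [0.002, 0.0, -1.0]]
ft_force: [0.9, -0.2, 0.1]
finger_gap: 1.001
grasp_force: 0.0
```

carry_out(
  hand=[1, 1, 1, 1, 1],
  offset=[
    [-0.003, 0.04, 0],
    [-0.006, 0.08, 0],
    [-0.009, 0.12, 0],
    [-0.012, 0.155, 0],
    [-0.012, 0.174, 0],
  ],
  yaw=[0, 0, 0, 0, 0],
)

```text
t: 8.5
position: [0.5606, 0.2182, 0.3411]
ee_rot: [[-1.0, -0.001, -0.002], [-0.001, 1.0, 0.0], [0.002, 0.0, -1.0]]
ft_force: [0.0, 0.3, 0.8]
finger_gap: 1.003
grasp_force: 0.0
```

carry_out(
  hand=[1, 1, 1, 1, 1],
  offset=[
    [0, 0, 0],
    [0, 0, 0],
    [0, 0, 0],
    [0, 0, 0],
    [0, 0, 0],
  ],
  yaw=[0, 0, 0, 0, 0],
)

```text
t: 8.92
position: [0.561, 0.2138, 0.3425]
ee_rot: [[-1.0, 0.002, -0.0], [0.002, 1.0, -0.0], [0.0, -0.0, -1.0]]
ft_force: [-0.1, 0.1, 0.3]
finger_gap: 0.997
grasp_force: 0.0
```

```bash
python3 -c "
from h import *
look('w4','red',(318,220),50,.112)"
```

```text
w4 [326.1 217.2] 2716 world [0.56   0.2158] tcp [0.561  0.2138 0.3425] tool shift [0.001  0.002  0.2305]
```

carry_out(
  hand=[1, 1, 1, 1, 1],
  offset=[
    [0, 0.002, 0.03],
    [0, 0.002, 0.06],
    [0, 0.002, 0.083],
    [0, 0.002, 0.0925],
    [0, 0.002, 0.0925],
  ],
  yaw=[0, 0, 0, 0, 0],
)

```text
t: 9.38
position: [0.5605, 0.2161, 0.2485]
ee_rot: [[-1.0, 0.002, -0.003], [0.002, 1.0, -0.001], [0.003, -0.001, -1.0]]
ft_force: [-0.1, 1.3, -0.9]
finger_gap: 0.999
grasp_force: 0.0
```

carry_out(
  hand=[0.3, 0.3, 0.3, 0.3, 0.3],
  offset=[
    [0, 0, 0],
    [0, 0, 0],
    [0, 0, 0],
    [0, 0, 0],
    [0, 0, 0],
  ],
  yaw=[0, 0, 0, 0, 0],
)

```text
t: 9.8
position: [0.5613, 0.2168, 0.2514]
ee_rot: [[-1.0, 0.001, 0.002], [0.001, 1.0, 0.0], [-0.002, 0.0, -1.0]]
ft_force: [-1.4, -1.6, 6.9]
finger_gap: 0.404
grasp_force: 49.2
```

carry_out(
  hand=[0.3, 0.3, 0.3, 0.3, 0.3],
  offset=[
    [0, 0, -0.015],
    [0, 0, -0.055],
    [0, 0, -0.095],
    [0, 0, -0.13],
    [0, 0, -0.15],
  ],
  yaw=[0, 0, 0, 0, 0],
)

```text
t: 10.22
position: [0.5608, 0.2168, 0.4046]
ee_rot: [[-1.0, 0.001, 0.004], [0.001, 1.0, 0.001], [-0.004, 0.001, -1.0]]
ft_force: [1.0, -0.2, -2.2]
finger_gap: 0.409
grasp_force: 51.0
```

carry_out(
  hand=[0.3, 0.3, 0.3, 0.3, 0.3],
  offset=[
    [0.001, -0.02, 0],
    [0.002, -0.055, 0],
    [0.003, -0.095, 0],
    [0.004, -0.135, 0],
    [0.005, -0.175, 0],
  ],
  yaw=[0, 0, 0, 0, 0],
)

```text
t: 10.63
position: [0.5552, 0.0403, 0.4006]
ee_rot: [[-1.0, 0.0, 0.0], [0.0, 1.0, -0.0], [-0.0, -0.0, -1.0]]
ft_force: [1.5, -0.9, -2.8]
finger_gap: 0.412
grasp_force: 51.0
```

carry_out(
  hand=[0.3, 0.3, 0.3, 0.3, 0.3],
  offset=[
    [0.001, -0.04, 0],
    [0.002, -0.08, 0],
    [0.003, -0.12, 0],
    [0.004, -0.16, 0],
    [0.005, -0.2, 0],
  ],
  yaw=[0, 0, 0, 0, 0],
)

```text
t: 11.05
position: [0.55, -0.1601, 0.4006]
ee_rot: [[-1.0, 0.001, 0.0], [0.001, 1.0, -0.0], [-0.0, -0.0, -1.0]]
ft_force: [1.5, 0.2, -3.3]
finger_gap: 0.406
grasp_force: 51.0
```

carry_out(
  hand=[0.3, 0.3, 0.3, 0.3, 0.3],
  offset=[
    [0.001, -0.035, 0],
    [0.002, -0.06, 0],
    [0.003, -0.074, 0],
    [0.003, -0.079, 0],
    [0.003, -0.079, 0],
  ],
  yaw=[0, 0, 0, 0, 0],
)

```text
t: 11.47
position: [0.5475, -0.2377, 0.4001]
ee_rot: [[-1.0, 0.002, -0.0], [0.002, 1.0, 0.0], [0.0, 0.0, -1.0]]
ft_force: [-0.1, 0.3, -3.4]
finger_gap: 0.403
grasp_force: 51.1
```

```bash
python3 -c "
from h import *
look('w5','red',(320,180),60,.021,True)"
```

```text
w5 [320.8 169. ] 2211 world [ 0.5471 -0.2395] tcp [ 0.5475 -0.2377  0.4001] tool shift [ 0.0004 -0.0018  0.3791]
```

carry_out(
  hand=[0.3, 0.3, 0.3, 0.3, 0.3],
  offset=[
    [0, -0.001, 0.025],
    [0, -0.001, 0.06],
    [0, -0.001, 0.095],
    [0, -0.001, 0.12],
    [0, -0.001, 0.13],
  ],
  yaw=[0, 0, 0, 0, 0],
)

```text
t: 11.93
position: [0.5469, -0.2361, 0.2671]
ee_rot: [[-1.0, -0.001, -0.004], [-0.001, 1.0, 0.003], [0.004, 0.003, -1.0]]
ft_force: [-0.2, 0.7, -3.1]
finger_gap: 0.405
grasp_force: 51.1
```

carry_out(
  hand=[0.3, 0.3, 0.3, 0.3, 0.3],
  offset=[
    [0, 0, 0.004],
    [0, 0, 0.008],
    [0, 0, 0.0105],
    [0, 0, 0.0105],
    [0, 0, 0.0105],
  ],
  yaw=[0, 0, 0, 0, 0],
)

```text
t: 12.35
position: [0.5479, -0.2383, 0.2607]
ee_rot: [[-1.0, 0.001, 0.001], [0.001, 1.0, -0.001], [-0.001, -0.001, -1.0]]
ft_force: [0.0, -0.2, -2.7]
finger_gap: 0.411
grasp_force: 51.1
```

carry_out(
  hand=[0.3, 0.3, 0.3, 0.3, 0.3],
  offset=[
    [0, 0, 0.0005],
    [0, 0, 0.001],
    [0, 0, 0.0015],
    [0, 0, 0.0015],
    [0, 0, 0.0015],
  ],
  yaw=[0, 0, 0, 0, 0],
)

```text
t: 12.77
position: [0.5478, -0.2384, 0.2594]
ee_rot: [[-1.0, 0.001, 0.002], [0.001, 1.0, -0.001], [-0.002, -0.001, -1.0]]
ft_force: [-1.7, 0.5, 8.1]
finger_gap: 0.408
grasp_force: 52.5
```

carry_out(
  hand=[0.7, 0.7, 0.7, 0.7, 0.7],
  offset=[
    [0, 0, 0],
    [0, 0, 0],
    [0, 0, 0],
    [0, 0, 0],
    [0, 0, 0],
  ],
  yaw=[0, 0, 0, 0, 0],
)

```text
t: 13.18
position: [0.5476, -0.2382, 0.2582]
ee_rot: [[-1.0, 0.001, -0.0], [0.001, 1.0, -0.0], [0.0, -0.0, -1.0]]
ft_force: [0.6, -0.2, 0.0]
finger_gap: 0.699
grasp_force: 0.0
```

carry_out(
  hand=[0.7, 0.7, 0.7, 0.7, 0.7],
  offset=[
    [0, 0, -0.01],
    [0, 0, -0.03],
    [0, 0, -0.06],
    [0, 0, -0.08],
    [0, 0, -0.086],
  ],
  yaw=[0, 0, 0, 0, 0],
)

```text
t: 13.6
position: [0.548, -0.2384, 0.3481]
ee_rot: [[-1.0, 0.001, 0.004], [0.001, 1.0, -0.002], [-0.004, -0.002, -1.0]]
ft_force: [0.1, 0.0, 0.5]
finger_gap: 0.698
grasp_force: 0.0
```

```bash
python3 -c "
from h import *
look('w6','red',(320,217),40,.112)"
```

```text
w6 [321.7 215.9] 2829 world [ 0.549  -0.2397] tcp [ 0.548  -0.2384  0.3481] tool shift [-2.000e-04 -7.000e-04  2.361e-01]
```

View pics/w6.png

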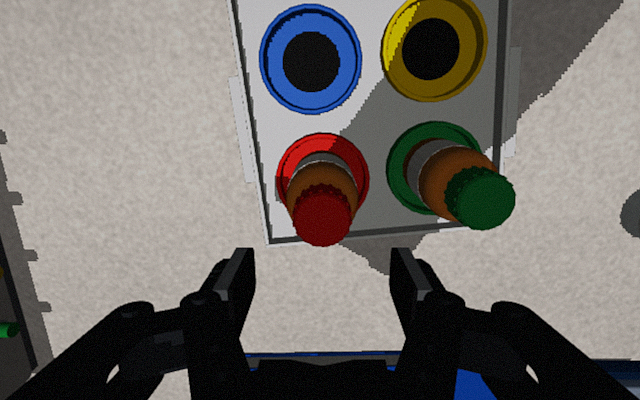

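Red stands upright in its well, cap at (322,216), and green is beside it, cap at (479,198). Next is amber blue.

carry_out(
  hand=[1, 1, 1, 1, 1],
  offset=[
    [0.006, 0.024, 0],
    [0.016, 0.06, 0],
    [0.026, 0.098, 0],
    [0.036, 0.136, 0],
    [0.046, 0.174, 0],
  ],
  yaw=[0, 0, 0, 0, 0],
)

```text
t: 14.07
position: [0.5007, -0.0627, 0.3434]
ee_rot: [[-1.0, 0.001, -0.001], [0.001, 1.0, 0.0], [0.001, 0.0, -1.0]]
ft_force: [1.0, -0.5, 0.2]
finger_gap: 0.996
grasp_force: 0.0
```

carry_out(
  hand=[1, 1, 1, 1, 1],
  offset=[
    [0.01, 0.038, 0],
    [0.02, 0.076, 0],
    [0.03, 0.114, 0],
    [0.037, 0.141, 0],
    [0.039, 0.149, 0],
  ],
  yaw=[0, 0, 0, 0, 0],
)

```text
t: 14.48
position: [0.4612, 0.0878, 0.3437]
ee_rot: [[-1.0, -0.002, -0.001], [-0.002, 1.0, 0.001], [0.001, 0.001, -1.0]]
ft_force: [1.1, -0.7, 0.7]
finger_gap: 1.0
grasp_force: 0.0
```

carry_out(
  hand=[1, 1, 1, 1, 1],
  offset=[
    [0, 0, 0],
    [0, 0, 0],
    [0, 0, 0],
    [0, 0, 0],
    [0, 0, 0],
  ],
  yaw=[0, 0, 0, 0, 0],
)

```text
t: 14.9
position: [0.4632, 0.084, 0.344]
ee_rot: [[-1.0, 0.002, -0.0], [0.002, 1.0, -0.0], [0.0, -0.0, -1.0]]
ft_force: [0.1, -1.1, 0.1]
finger_gap: 1.001
grasp_force: 0.0
```

```bash
python3 -c "
from h import *
look('w7','blue',(320,217),50,.112)
for n in ['amber_blue_mid','clear_blue_mid']: print(n,[(round(r['score'],2),r['pixel']) for r in spotter.cut_out('wrist',n)])"
```

```text
w7 [322.2 216.4] 2430 world [0.4621 0.0835] tcp [0.4632 0.084  0.344 ] tool shift [ 0.001  -0.0004  0.232 ]
amber_blue_mid [(0.55, [56.4, 152.7]), (0.36, [53.0, 280.1])]
clear_blue_mid [(0.63, [314.6, 317.4])]
```

View pics/w7.png

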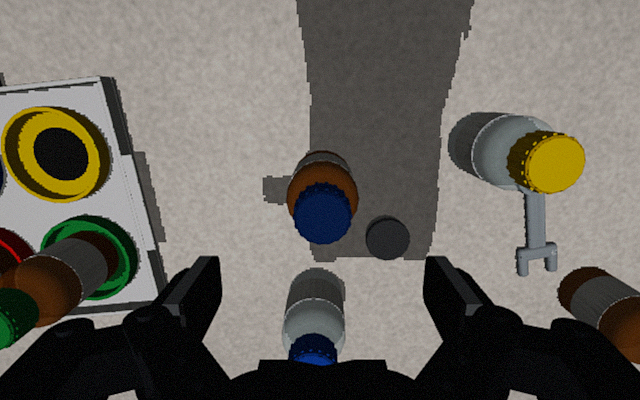

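The bottle under the gripper at (322,205) is the amber one with the blue cap. The clear blue one is farther off, at (313,340).

carry_out(
  hand=[1, 1, 1, 1, 1],
  offset=[
    [0, 0, 0.03],
    [0, 0, 0.06],
    [0, 0, 0.083],
    [0, 0, 0.0935],
    [0, 0, 0.0935],
  ],
  yaw=[0, 0, 0, 0, 0],
)

```text
t: 15.47
position: [0.4621, 0.0846, 0.2486]
ee_rot: [[-1.0, 0.001, -0.004], [0.001, 1.0, -0.0], [0.004, -0.0, -1.0]]
ft_force: [-0.7, -0.4, 0.1]
finger_gap: 0.999
grasp_force: 0.0
```

carry_out(
  hand=[0.3, 0.3, 0.3, 0.3, 0.3],
  offset=[
    [0, 0, 0],
    [0, 0, 0],
    [0, 0, 0],
    [0, 0, 0],
    [0, 0, 0],
  ],
  yaw=[0, 0, 0, 0, 0],
)

```text
t: 15.88
position: [0.4632, 0.0848, 0.2516]
ee_rot: [[-1.0, 0.001, 0.002], [0.001, 1.0, -0.0], [-0.002, -0.0, -1.0]]
ft_force: [-1.1, -1.0, 6.4]
finger_gap: 0.41
grasp_force: 49.1
```

carry_out(
  hand=[0.3, 0.3, 0.3, 0.3, 0.3],
  offset=[
    [0, 0, -0.015],
    [0, 0, -0.055],
    [0, 0, -0.095],
    [0, 0, -0.13],
    [0, 0, -0.15],
  ],
  yaw=[0, 0, 0, 0, 0],
)

```text
t: 16.3
position: [0.4627, 0.0849, 0.4048]
ee_rot: [[-1.0, 0.001, 0.004], [0.001, 1.0, 0.0], [-0.004, 0.0, -1.0]]
ft_force: [1.2, 1.1, -3.7]
finger_gap: 0.407
grasp_force: 50.9
```

carry_out(
  hand=[0.3, 0.3, 0.3, 0.3, 0.3],
  offset=[
    [0.001, -0.02, 0],
    [0.003, -0.055, 0],
    [0.005, -0.095, 0],
    [0.007, -0.135, 0],
    [0.008, -0.17, 0],
  ],
  yaw=[0, 0, 0, 0, 0],
)

```text
t: 16.72
position: [0.454, -0.087, 0.4011]
ee_rot: [[-1.0, 0.001, 0.001], [0.001, 1.0, -0.0], [-0.001, -0.0, -1.0]]
ft_force: [0.0, -0.5, -2.0]
finger_gap: 0.408
grasp_force: 51.0
```

carry_out(
  hand=[0.3, 0.3, 0.3, 0.3, 0.3],
  offset=[
    [0.002, -0.04, 0],
    [0.004, -0.08, 0],
    [0.006, -0.12, 0],
    [0.007, -0.15, 0],
    [0.007, -0.163, 0],
  ],
  yaw=[0, 0, 0, 0, 0],
)

```text
t: 17.13
position: [0.4471, -0.2516, 0.4007]
ee_rot: [[-1.0, 0.004, 0.0], [0.004, 1.0, -0.001], [-0.0, -0.001, -1.0]]
ft_force: [1.0, -0.1, -3.3]
finger_gap: 0.411
grasp_force: 51.2
```

carry_out(
  hand=[0.3, 0.3, 0.3, 0.3, 0.3],
  offset=[
    [0, 0, 0.005],
    [0, 0, 0.02],
    [0, 0, 0.03],
    [0, 0, 0.035],
    [0, 0, 0.035],
  ],
  yaw=[0, 0, 0, 0, 0],
)

```text
t: 17.55
position: [0.4474, -0.2472, 0.3649]
ee_rot: [[-1.0, 0.0, -0.001], [0.0, 1.0, 0.001], [0.001, 0.001, -1.0]]
ft_force: [-0.2, 0.5, -2.2]
finger_gap: 0.411
grasp_force: 51.2
```

```bash
python3 -c "
from h import *
look('w8','blue',(320,160),60,.021,True)"
```

```text
w8 [319.8 177.7] 2341 world [ 0.4475 -0.2494] tcp [ 0.4474 -0.2472  0.3649] tool shift [-0.0006 -0.0026  0.3439]
```

carry_out(
  hand=[0.3, 0.3, 0.3, 0.3, 0.3],
  offset=[
    [0, -0.001, 0.025],
    [0, -0.001, 0.055],
    [0, -0.001, 0.08],
    [0, -0.001, 0.092],
    [0, -0.001, 0.095],
  ],
  yaw=[0, 0, 0, 0, 0],
)

```text
t: 18.02
position: [0.4473, -0.2485, 0.2694]
ee_rot: [[-1.0, 0.0, -0.002], [0.0, 1.0, 0.002], [0.002, 0.002, -1.0]]
ft_force: [-0.2, 0.1, -2.5]
finger_gap: 0.409
grasp_force: 51.1
```

carry_out(
  hand=[0.3, 0.3, 0.3, 0.3, 0.3],
  offset=[
    [0, 0, 0.004],
    [0, 0, 0.008],
    [0, 0, 0.01],
    [0, 0, 0.01],
    [0, 0, 0.01],
  ],
  yaw=[0, 0, 0, 0, 0],
)

```text
t: 18.43
position: [0.4477, -0.2492, 0.2612]
ee_rot: [[-1.0, 0.001, 0.001], [0.001, 1.0, -0.0], [-0.001, -0.0, -1.0]]
ft_force: [-0.1, -0.1, -3.0]
finger_gap: 0.409
grasp_force: 51.1
```

carry_out(
  hand=[0.3, 0.3, 0.3, 0.3, 0.3],
  offset=[
    [0, 0, 0.0005],
    [0, 0, 0.001],
    [0, 0, 0.0015],
    [0, 0, 0.002],
    [0, 0, 0.002],
  ],
  yaw=[0, 0, 0, 0, 0],
)

```text
t: 18.85
position: [0.4478, -0.2493, 0.2596]
ee_rot: [[-1.0, 0.001, 0.001], [0.001, 1.0, -0.001], [-0.001, -0.001, -1.0]]
ft_force: [-2.9, 0.7, 11.8]
finger_gap: 0.407
grasp_force: 52.4
```

carry_out(
  hand=[0.7, 0.7, 0.7, 0.7, 0.7],
  offset=[
    [0, 0, 0],
    [0, 0, 0],
    [0, 0, 0],
    [0, 0, 0],
    [0, 0, 0],
  ],
  yaw=[0, 0, 0, 0, 0],
)

```text
t: 19.27
position: [0.4476, -0.2492, 0.2586]
ee_rot: [[-1.0, 0.001, -0.0], [0.001, 1.0, 0.0], [0.0, 0.0, -1.0]]
ft_force: [0.4, 0.0, -0.5]
finger_gap: 0.7
grasp_force: 0.0
```

carry_out(
  hand=[0.7, 0.7, 0.7, 0.7, 0.7],
  offset=[
    [0, 0, -0.01],
    [0, 0, -0.03],
    [0, 0, -0.06],
    [0, 0, -0.08],
    [0, 0, -0.086],
  ],
  yaw=[0, 0, 0, 0, 0],
)

```text
t: 19.68
position: [0.448, -0.2494, 0.3476]
ee_rot: [[-1.0, 0.001, 0.003], [0.001, 1.0, -0.002], [-0.003, -0.002, -1.0]]
ft_force: [0.2, -0.2, 0.2]
finger_gap: 0.701
grasp_force: 0.0
```

```bash
python3 -c "
from h import *
look('w9','blue',(320,217),40,.112)"
```

```text
w9 [321.8 216.8] 2580 world [ 0.4492 -0.2506] tcp [ 0.448  -0.2494  0.3476] tool shift [-0.0006 -0.0007  0.2356]
```

View pics/w9.png

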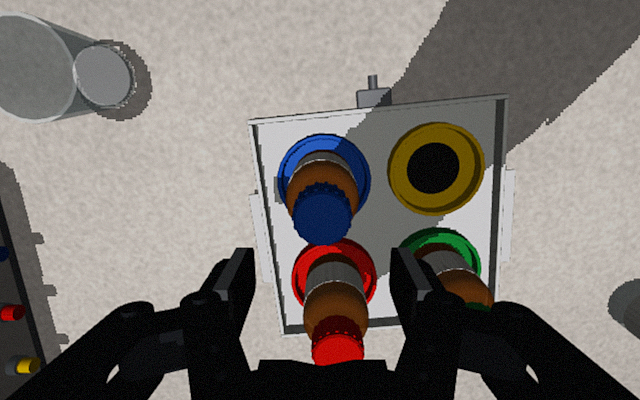

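Blue stands upright in its well, cap at (322,215), and the yellow well (435,168) is free. The last one is amber yellow.

carry_out(
  hand=[1, 1, 1, 1, 1],
  offset=[
    [-0.005, 0.022, 0],
    [-0.013, 0.06, 0],
    [-0.022, 0.098, 0],
    [-0.03, 0.137, 0],
    [-0.039, 0.176, 0],
  ],
  yaw=[0, 0, 0, 0, 0],
)

```text
t: 20.15
position: [0.4864, -0.0715, 0.3435]
ee_rot: [[-1.0, 0.002, -0.001], [0.002, 1.0, 0.0], [0.001, 0.0, -1.0]]
ft_force: [0.6, -0.4, -0.2]
finger_gap: 1.001
grasp_force: 0.0
```

carry_out(
  hand=[1, 1, 1, 1, 1],
  offset=[
    [-0.009, 0.039, 0],
    [-0.017, 0.078, 0],
    [-0.026, 0.117, 0],
    [-0.034, 0.156, 0],
    [-0.043, 0.195, 0],
  ],
  yaw=[0, 0, 0, 0, 0],
)

```text
t: 20.57
position: [0.5296, 0.1239, 0.3435]
ee_rot: [[-1.0, 0.001, -0.001], [0.001, 1.0, -0.0], [0.001, -0.0, -1.0]]
ft_force: [1.0, -0.2, 0.2]
finger_gap: 1.0
grasp_force: 0.0
```

carry_out(
  hand=[1, 1, 1, 1, 1],
  offset=[
    [-0.009, 0.039, 0],
    [-0.017, 0.078, 0],
    [-0.026, 0.117, 0],
    [-0.034, 0.156, 0],
    [-0.043, 0.195, 0],
  ],
  yaw=[0, 0, 0, 0, 0],
)

```text
t: 20.98
position: [0.5728, 0.3189, 0.3432]
ee_rot: [[-1.0, 0.001, -0.001], [0.001, 1.0, -0.001], [0.001, -0.001, -1.0]]
ft_force: [1.3, 0.8, 0.2]
finger_gap: 0.998
grasp_force: 0.0
```

carry_out(
  hand=[1, 1, 1, 1, 1],
  offset=[
    [-0.006, 0.027, 0],
    [-0.008, 0.036, 0],
    [-0.008, 0.036, 0],
    [-0.008, 0.036, 0],
    [-0.008, 0.036, 0],
  ],
  yaw=[0, 0, 0, 0, 0],
)

```text
t: 21.4
position: [0.581, 0.3516, 0.3442]
ee_rot: [[-1.0, 0.002, -0.001], [0.002, 1.0, -0.001], [0.001, -0.001, -1.0]]
ft_force: [0.1, 0.4, -0.2]
finger_gap: 1.001
grasp_force: 0.0
```

```bash
python3 -c "
from h import *
look('w10','yellow',(320,217),55,.112)
for n in ['amber_yellow_mid','clear_yellow_mid']: print(n,[(round(r['score'],2),r['pixel']) for r in spotter.cut_out('wrist',n)])"
```

```text
w10 [322.7 215.5] 2554 world [0.5794 0.3514] tcp [0.581  0.3516 0.3442] tool shift [ 1.400e-03 -1.000e-04  2.322e-01]
amber_yellow_mid [(0.67, [321.3, 197.9])]
clear_yellow_mid [(0.93, [155.9, 12.6])]
```

View pics/w10.png

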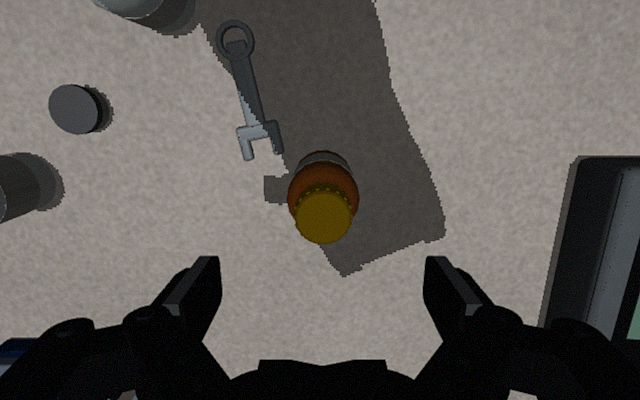

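The bottle under the gripper, cap at (323,216), is amber with a yellow cap and is well centred.

carry_out(
  hand=[1, 1, 1, 1, 1],
  offset=[
    [0.001, 0, 0.03],
    [0.001, 0, 0.06],
    [0.001, 0, 0.083],
    [0.001, 0, 0.0935],
    [0.001, 0, 0.0935],
  ],
  yaw=[0, 0, 0, 0, 0],
)

```text
t: 21.97
position: [0.5796, 0.3519, 0.2493]
ee_rot: [[-1.0, 0.002, -0.003], [0.002, 1.0, -0.001], [0.003, -0.001, -1.0]]
ft_force: [-1.5, 0.0, -0.1]
finger_gap: 1.0
grasp_force: 0.0
```

carry_out(
  hand=[0.3, 0.3, 0.3, 0.3, 0.3],
  offset=[
    [0, 0, 0],
    [0, 0, 0],
    [0, 0, 0],
    [0, 0, 0],
    [0, 0, 0],
  ],
  yaw=[0, 0, 0, 0, 0],
)

```text
t: 22.38
position: [0.5804, 0.3528, 0.2525]
ee_rot: [[-1.0, 0.001, 0.002], [0.001, 1.0, 0.001], [-0.002, 0.001, -1.0]]
ft_force: [-1.6, -1.3, 5.6]
finger_gap: 0.41
grasp_force: 49.3
```

carry_out(
  hand=[0.3, 0.3, 0.3, 0.3, 0.3],
  offset=[
    [0, 0, -0.015],
    [0, 0, -0.055],
    [0, 0, -0.095],
    [0, 0, -0.13],
    [0, 0, -0.15],
  ],
  yaw=[0, 0, 0, 0, 0],
)

```text
t: 22.8
position: [0.5798, 0.3527, 0.406]
ee_rot: [[-1.0, 0.001, 0.004], [0.001, 1.0, 0.002], [-0.004, 0.002, -1.0]]
ft_force: [1.4, 0.9, -2.1]
finger_gap: 0.409
grasp_force: 50.4
```

carry_out(
  hand=[0.3, 0.3, 0.3, 0.3, 0.3],
  offset=[
    [0.006, -0.02, 0],
    [0.016, -0.057, 0],
    [0.027, -0.096, 0],
    [0.038, -0.134, 0],
    [0.049, -0.173, 0],
  ],
  yaw=[0, 0, 0, 0, 0],
)

```text
t: 23.22
position: [0.5299, 0.1785, 0.4015]
ee_rot: [[-1.0, 0.0, 0.001], [0.0, 1.0, 0.0], [-0.001, 0.0, -1.0]]
ft_force: [0.7, 0.5, -0.4]
finger_gap: 0.407
grasp_force: 50.5
```

carry_out(
  hand=[0.3, 0.3, 0.3, 0.3, 0.3],
  offset=[
    [0.011, -0.038, 0],
    [0.022, -0.077, 0],
    [0.033, -0.115, 0],
    [0.044, -0.154, 0],
    [0.055, -0.192, 0],
  ],
  yaw=[0, 0, 0, 0, 0],
)

```text
t: 23.63
position: [0.4747, -0.0137, 0.4017]
ee_rot: [[-1.0, 0.0, 0.001], [0.0, 1.0, -0.0], [-0.001, -0.0, -1.0]]
ft_force: [0.7, -0.7, -1.9]
finger_gap: 0.408
grasp_force: 50.5
```

carry_out(
  hand=[0.3, 0.3, 0.3, 0.3, 0.3],
  offset=[
    [0.011, -0.038, 0],
    [0.022, -0.077, 0],
    [0.031, -0.11, 0],
    [0.037, -0.13, 0],
    [0.0385, -0.136, 0],
  ],
  yaw=[0, 0, 0, 0, 0],
)

```text
t: 24.05
position: [0.4362, -0.1507, 0.4016]
ee_rot: [[-1.0, 0.004, 0.001], [0.004, 1.0, -0.001], [-0.001, -0.001, -1.0]]
ft_force: [0.3, 0.0, -2.0]
finger_gap: 0.405
grasp_force: 50.6
```

carry_out(
  hand=[0.3, 0.3, 0.3, 0.3, 0.3],
  offset=[
    [0, 0, 0.005],
    [0, 0, 0.02],
    [0, 0, 0.03],
    [0, 0, 0.035],
    [0, 0, 0.035],
  ],
  yaw=[0, 0, 0, 0, 0],
)

```text
t: 24.47
position: [0.4371, -0.1471, 0.3653]
ee_rot: [[-1.0, -0.0, -0.001], [-0.0, 1.0, 0.001], [0.001, 0.001, -1.0]]
ft_force: [0.1, 0.2, -2.5]
finger_gap: 0.404
grasp_force: 50.6
```

```bash
python3 -c "
from h import *
look('w11','yellow',(320,160),60,.021,True)"
```

```text
w11 [319.4 178.1] 2442 world [ 0.4377 -0.1499] tcp [ 0.4371 -0.1471  0.3653] tool shift [-0.001  -0.0031  0.3443]
```

carry_out(
  hand=[0.3, 0.3, 0.3, 0.3, 0.3],
  offset=[
    [-0.001, -0.0015, 0.025],
    [-0.001, -0.0015, 0.055],
    [-0.001, -0.0015, 0.08],
    [-0.001, -0.0015, 0.092],
    [-0.001, -0.0015, 0.095],
  ],
  yaw=[0, 0, 0, 0, 0],
)

```text
t: 24.93
position: [0.4379, -0.149, 0.2698]
ee_rot: [[-1.0, 0.0, -0.002], [0.0, 1.0, 0.001], [0.002, 0.001, -1.0]]
ft_force: [-0.4, 0.0, -2.0]
finger_gap: 0.412
grasp_force: 50.7
```

carry_out(
  hand=[0.3, 0.3, 0.3, 0.3, 0.3],
  offset=[
    [0, 0, 0.004],
    [0, 0, 0.008],
    [0, 0, 0.01],
    [0, 0, 0.01],
    [0, 0, 0.01],
  ],
  yaw=[0, 0, 0, 0, 0],
)

```text
t: 25.35
position: [0.4383, -0.1497, 0.2617]
ee_rot: [[-1.0, 0.001, 0.001], [0.001, 1.0, -0.0], [-0.001, -0.0, -1.0]]
ft_force: [0.7, -0.1, -2.0]
finger_gap: 0.405
grasp_force: 50.7
```

carry_out(
  hand=[0.3, 0.3, 0.3, 0.3, 0.3],
  offset=[
    [0, 0, 0.0005],
    [0, 0, 0.001],
    [0, 0, 0.0015],
    [0, 0, 0.0015],
    [0, 0, 0.0015],
  ],
  yaw=[0, 0, 0, 0, 0],
)

```text
t: 25.77
position: [0.4384, -0.1498, 0.2605]
ee_rot: [[-1.0, 0.001, 0.001], [0.001, 1.0, -0.001], [-0.001, -0.001, -1.0]]
ft_force: [-1.5, 0.5, 9.5]
finger_gap: 0.403
grasp_force: 51.7
```

carry_out(
  hand=[0.7, 0.7, 0.7, 0.7, 0.7],
  offset=[
    [0, 0, 0],
    [0, 0, 0],
    [0, 0, 0],
    [0, 0, 0],
    [0, 0, 0],
  ],
  yaw=[0, 0, 0, 0, 0],
)

```text
t: 26.18
position: [0.4382, -0.1496, 0.2597]
ee_rot: [[-1.0, 0.001, -0.0], [0.001, 1.0, 0.0], [0.0, 0.0, -1.0]]
ft_force: [-0.4, 0.1, -0.7]
finger_gap: 0.698
grasp_force: 0.0
```

carry_out(
  hand=[0.7, 0.7, 0.7, 0.7, 0.7],
  offset=[
    [0, 0, -0.01],
    [0, 0, -0.03],
    [0, 0, -0.06],
    [0, 0, -0.095],
    [0, 0, -0.12],
  ],
  yaw=[0, 0, 0, 0, 0],
)

```text
t: 26.6
position: [0.438, -0.1496, 0.3821]
ee_rot: [[-1.0, 0.001, 0.001], [0.001, 1.0, -0.001], [-0.001, -0.001, -1.0]]
ft_force: [0.4, -0.2, -0.1]
finger_gap: 0.696
grasp_force: 0.0
```

carry_out(
  hand=[0.7, 0.7, 0.7, 0.7, 0.7],
  offset=[
    [0.02, 0, 0],
    [0.05, 0, 0],
    [0.07, 0, 0],
    [0.08, 0, 0],
    [0.08, 0, 0],
  ],
  yaw=[0, 0, 0, 0, 0],
)

```text
t: 27.02
position: [0.3568, -0.1494, 0.3799]
ee_rot: [[-1.0, 0.002, 0.0], [0.002, 1.0, -0.0], [-0.0, -0.0, -1.0]]
ft_force: [0.7, 0.6, 0.0]
finger_gap: 0.701
grasp_force: 0.0
```

```bash
python3 - <<'E'
from h import *
look('w12','yellow',(320,290),60,.112)
c=viewer.capture("side");cv2.imwrite("pics/side1.png",cv2.resize(c["img"][110:350,200:440],(600,600),interpolation=cv2.INTER_CUBIC))
c=viewer.capture("top");cv2.imwrite("pics/top1.png",c["img"])
for n,p in(("blue",(308.8,163.4)),("yellow",(243.8,229.8))): print(n,blob(c["img"],n,p,13,vmin=60))
E
```

```text
w12 [320.3 298.9] 2044 world [ 0.4376 -0.1516] tcp [ 0.3568 -0.1494  0.3799] tool shift [-0.0807 -0.002   0.2679]
blue (array([308.83783784, 163.67027027]), np.int32(185))
yellow (array([243.95714286, 229.8       ]), np.int32(210))
```

View pics/w12.png

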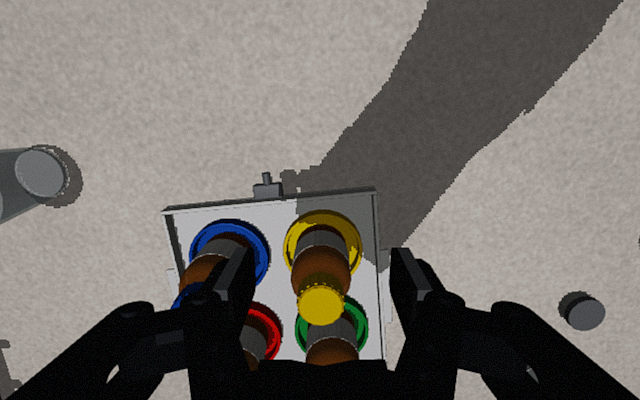

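View pics/side1.png

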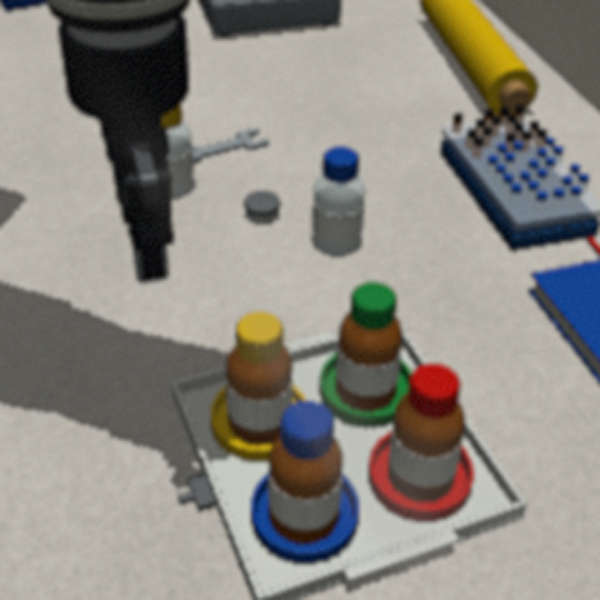

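All four amber bottles stand upright and centred in their matching wells in the side crop: yellow (258,400), green (368,365), red (425,450) and blue (305,495). The clear bottles have not moved, and the gripper is clear of everything.

```bash
python3 -c "
from bench import manip
print(manip.sign_off())"
```

```text
the job is handed in; nothing more can be done
None
```

All four amber bottles stand upright in the wells matching their caps, the two clear bottles did not move, and I handed the job in at about 27 s; the sign-off gave no verdict.

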